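# Napkin rings onto the turntable post

## Task

Put the two wooden napkin rings away on the short post in the middle of the turntable: first the wide one, all the way down onto the turntable, then the slim one on top of it. Leave both lying flat with the post through them and let go. The steel pastry ring and the wooden egg cup do not belong there.

Things in the scene. Friction and masses are not known exactly. Their poses are not given: they have to be found in the camera images.
- wide_ring: The wide napkin ring: thick plain wooden ring lying flat on the counter, outside diameter 64 mm, hole 38 mm right through, height 32 mm, about 55 g. Origin: centre of its underside; z up along its axis. Can be gripped across the outside at any yaw. A steel pastry ring (70 mm wide, 40 mm high) and a wooden egg cup (48 mm wide, 62 mm high) stand near, centres 100 mm or more away.
- slim_ring: The slim napkin ring: plain wooden ring lying flat on the counter among the same things, which stand 100 mm or more away: outside diameter 50 mm, hole 34 mm right through, height 24 mm, about 22 g. Origin: centre of its underside; z up along its axis. Can be gripped across the outside at any yaw.
- post_foot (a point): Foot of the post, on its axis at the turntable's deck, 25 mm above the counter; z up. Turntable: white plastic disc 300 mm across, fixed, does not turn. Post: grey, upright at its centre, 18 mm thick, 60 mm high above the deck, top 8 mm tapering to 8 mm. Two loose ceramic jars (64 mm wide, 60 mm high) stand 110 mm from the post along this frame's +y and -y; its x direction is clear.
Not all that is in view belongs to the job. What is shaped like the wide_ring but blue is not meant.

How it is judged (in metres and radians):
On the way:
1. the wide ring lies flat on the turntable with the post through it (z of wide_ring in the frame of post_foot between -0.005 and 0.005 m and horizontal distance between wide_ring and post_foot below 0.014 m and angle between wide_ring's own z axis and vertical below 0.17 rad), for 0.2 s.
At the end, for the whole second after the job is handed in: Wide ring threaded on the post, underside within 5 mm of the turntable's deck; slim ring threaded above it, underside 26 to 38 mm above the deck; each within 14 mm of the post's axis, level within about 10 degrees (0.17 rad), at rest (all of step 1 and z of slim_ring in the frame of post_foot between 0.026 and 0.038 m and horizontal distance between slim_ring and post_foot below 0.014 m and angle between slim_ring's own z axis and vertical below 0.17 rad and linear speed of each of wide_ring, slim_ring below 0.02 m/s and angular speed of each of wide_ring, slim_ring below 0.3 rad/s); the robot touches nothing.
It also fails if it takes over 61 s, if anything falls off the work surface, if the arm or the gripper's body presses on something with over 40 N, if the wrist force passes 120 N, or if a joint passes its speed limit or range.

## Robot

A 6-joint arm with a two-finger parallel gripper is mounted at the origin on the work surface. World frame = base frame: x ahead of the robot, y to its left, z up, the work surface at z = 0. Lengths are in m, angles in degrees, forces in N, time in s.
With the tool pointing down it reaches from about 0.25 to 0.725 m from the base axis. Payload 9.7 kg.
Tool frame: the origin (TCP) lies at the centre of the arm's flange, where the gripper is bolted on; the fingertips stand 173 mm ahead of it and the grasp point (between the pads) lies bot.grip_depth ahead of it (bot.grip_depth is the distance from the TCP to the grasp point, in m); z points along the fingers, y is the direction in which the jaws open and shut (so a half turn about z gives the same grasp; the last joint's range is limited). The gripper opens to 85 mm and grips with 20 to 120 N. Pads are 22 mm wide; open, the fingers measure 114 mm over their backs; the gripper's body (76 mm by 85 mm) begins 54 mm behind the grasp point. The pads swing forward as they close: fully open they stand 13 mm farther back than shut.
Start: joints at [71.505, 4.979, 10.078, 95.1, 0, 90], TCP at [0.174, 0.522, 0.405] pointing down, gripper open.
Joint ranges: [-179.16, 179.16], [-48.56, 103.87], [-65.8, 70.77], [-126.05, 130.52], [-82.76, 87.17], [-180, 180]. Speed limits (degrees/s): [127.2, 127.2, 147.25, 180, 180, 180].

## Interface

Orientations are given as [roll, pitch, yaw] about the fixed x, y, z axes, in that order (R = Rz(yaw) Ry(pitch) Rx(roll)).
In Python, from workcell import status, viewer, bot gives the robot as it stands. The module is installed in compiled form; this text tells all that it offers.
- The arm moves only by the tool move_arm, never from a script. Its argument "commands" is a list of rows, each an object with "claw": the gripper's target within -1 to 1 (fully open at 1, half-way at 0, shut at -1); "travel": the shift along the tool's x, y, z in cm, a list of three; "turn": the turn about the tool's z in degrees. A call has 1 to 5 rows; each row shifts and turns the commanded pose from where the row before left it, along the tool's axes as they then stand; what a row does not reach is not made up. A row lasts 1/12 s, in which the tool goes at most 41.7 mm and 7.16 degrees, less where a joint would pass 70% of its speed; a pose out of reach is approached as far as the arm can. A call is refused whole if a number of a shift passes 4.17 or a number of a turn 7.16, either way. A call with a gripper value outside its range is refused whole. The fingers move at their own pace and stop on an object; "squeeze" is the grip in N (left out, the last holds). Time passes only in rows, so rows that do not move let the fingers close. It gives the time, the measured TCP pose, the force and the opening at its end, in the units of the state.
- status.get_obs(): the state, without advancing time (a new reading comes with each control period).
- viewer.camera(name): name is "scene" or "side" or "wrist"; returns the picture (420x560x3 uint8, blue, green, red); there is no depth.
- viewer.camera_params(name): a dict with "camera_matrix" (3x3 intrinsics, pixels), "xyz" and "rotation" of the camera in the world. Camera axes: x right, y up, looking along -z (the intrinsics and any distortion apply to the point x, -y, -z); pixel columns grow to the right and rows downward; lengths in m; the calibration is good to about 2 mm. A picture is of the moment at which its call begins: read the wrist's pose just before it. camera_params takes no time and is no camera call; for the wrist camera it gives the pose at the moment of the call.
- bot.job_done(): hands the job in, once; it reports no verdict.
The state is a dict: "time": time; "q": joint angles; "qd": joint speeds; "joint_efforts": joint torques, N m; "ee_pos": TCP position; "tcp_rot": TCP orientation; "wrist_force": force on the tool from outside, world axes, zero at the start; "torque": the same for the moment, N m; "opening": finger opening in m.
Only numpy, scipy, OpenCV 4.12 (cv2) and the standard library are available. Lean on these libraries where they do the work, as an engineer would, in place of code of your own. Each camera call takes 0.05 s, during which the arm holds its last target.

## Working session

There is one attempt and no reset: what is moved stays moved. The work goes in short steps, Python scripts to look and compute and a tool call to move; the robot and the scene stay as the last step left them, time stands still between calls to the robot, and variables do not carry over. Pictures are saved under pics/ and viewed, and the job is handed in when it is done.

Besides the shell and the picture viewer there is one more tool, called after "Emit:" as name(argument=value, ...) on one line, values as JSON. move_arm: Moves the arm, as the interface text tells. Its arguments: {"type":"object","properties":{"commands":{"type":"array"},"squeeze":{"type":"number"}},"required":["commands"]}

```bash
mkdir -p pics; python3 - <<'E'
from workcell import status, viewer, bot
import cv2
print(status.get_obs()); print(bot.grip_depth)
for n in ("scene","side","wrist"):
    p=viewer.camera_params(n); print(n,p)
    cv2.imwrite(f"pics/{n}0.png",viewer.camera(n))
E
```

```text
{'time': 0.0, 'q': array([7.15038067e+01, 5.01134783e+00, 1.00341223e+01, 9.50989416e+01,
       1.33852055e-04, 9.00007449e+01]), 'qd': array([ 0.04527665,  0.00791909, -0.02288919, -0.03803284, -0.0023692 ,
        0.03586448]), 'joint_efforts': array([ 6.94660703e-04, -5.20381629e+01,  4.64807618e+01,  1.61130319e-02,
        1.96586342e-05,  2.40361391e-05]), 'ee_pos': array([0.17448393, 0.52159349, 0.40397756]), 'tcp_rot': array([-1.79923833e+02, -1.32861742e-04,  1.61503062e+02]), 'wrist_force': array([ 0.10730546, -0.31546739,  0.11665838]), 'torque': array([-0.0295836 ,  0.02785426, -0.03242868]), 'opening': 0.08505142628569455}
0.1547
scene {'camera_matrix': array([[437.80315264,   0.        , 283.56500432],
       [  0.        , 437.80315264, 211.98559501],
       [  0.        ,   0.        ,   1.        ]]), 'xyz': array([ 1.18686437, -0.50531609,  0.63110054]), 'rotation': array([54.53372707,  0.72819796, 54.83103267])}
side {'camera_matrix': array([[421.74655358,   0.        , 283.55379701],
       [  0.        , 421.74655358, 209.47409087],
       [  0.        ,   0.        ,   1.        ]]), 'xyz': array([ 0.44086552, -0.73835232,  0.78601878]), 'rotation': array([43.07276901,  0.85807909, -6.26594395])}
wrist {'camera_matrix': array([[376.47023541,   0.        , 283.78840035],
       [  0.        , 376.47023541, 204.66447225],
       [  0.        ,   0.        ,   1.        ]]), 'xyz': array([0.09936899, 0.54743056, 0.37315584]), 'rotation': array([-17.8054223 ,   0.10576513,  71.55294338])}
```

View pics/scene0.png

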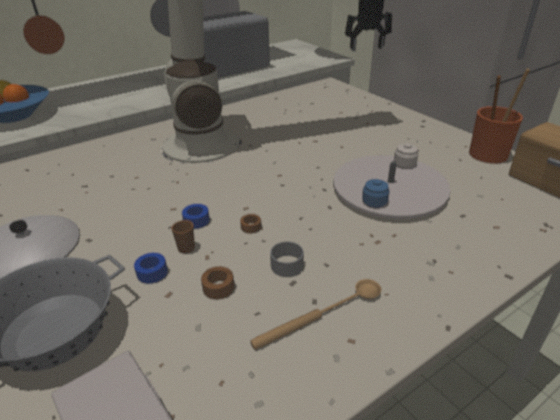

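View pics/side0.png

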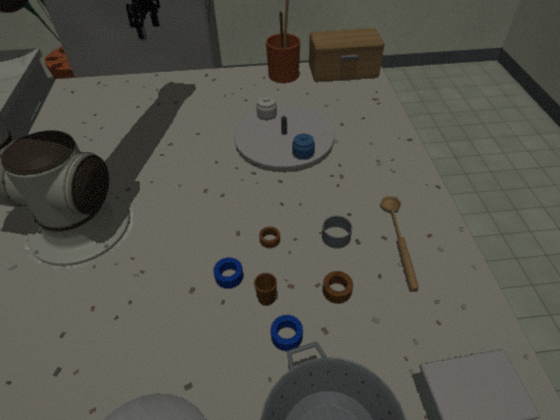

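View pics/wrist0.png

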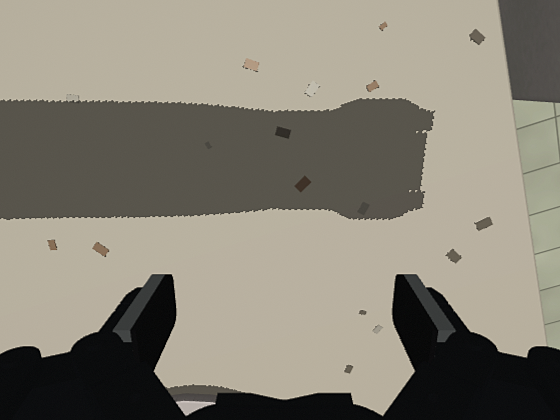

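```bash
cat > h.py <<'E'
import numpy as np, cv2
from scipy.spatial.transform import Rotation as R
from scipy.optimize import least_squares
def proj(p,X):
    Rm=R.from_euler('xyz',p['rotation'],degrees=True).as_matrix()
    c=(np.atleast_2d(X)-p['xyz'])@Rm
    c=c*[1,-1,-1]; u=c@p['camera_matrix'].T
    return u[:,:2]/u[:,2:]
def ray(p,uv,z):
    Rm=R.from_euler('xyz',p['rotation'],degrees=True).as_matrix()
    d=np.linalg.inv(p['camera_matrix'])@[uv[0],uv[1],1]; d=Rm@(d*[1,-1,-1])
    return p['xyz']+d*(z-p['xyz'][2])/d[2]
a=np.linspace(0,2*np.pi,60,endpoint=False)
def cyl(x,y,r,z0,z1):
    return np.array([[x+r*np.cos(t),y+r*np.sin(t),z] for z in(z0,z1) for t in a])
def hullc(P):
    h=cv2.convexHull(P.astype(np.float32)); m=cv2.moments(h)
    return np.array([m['m10']/m['m00'],m['m01']/m['m00'],]),m['m00']
def blob(mask,near):
    n,l,s,c=cv2.connectedComponentsWithStats(mask.astype(np.uint8))
    k=1+np.argmin([np.hypot(*(c[i]-near))+(1e4 if s[i,4]<30 else 0) for i in range(1,n)])
    ys,xs=np.where(l==k); pts=np.stack([xs,ys],1).astype(np.float32)
    # pixel-corner hull
    q=np.concatenate([pts+[dx,dy] for dx in(-.5,.5) for dy in(-.5,.5)])
    return hullc(q)
def fit(p,c,r,z0,z1):
    g=ray(p,c,(z0+z1)/2)[:2]
    s=least_squares(lambda v:hullc(proj(p,cyl(*v,r,z0,z1)))[0]-c,g,diff_step=1e-3)
    return s.x,hullc(proj(p,cyl(*s.x,r,z0,z1)))[1]
E
python3 - <<'E'
from h import *
from workcell import viewer
N={'scene':dict(wide=(218,283),slim=(251,223)),'side':dict(wide=(338,286),slim=(270,237))}
for n in N:
    im=cv2.imread(f'pics/{n}0.png'); p=viewer.camera_params(n)
    b,g,r=[im[...,i].astype(float) for i in range(3)]
    m=(r>1.6*b)&(r>40)
    for k,(ra,h) in dict(wide=(.032,.032),slim=(.025,.024)).items():
        c,A=blob(m,N[n][k]); x,Am=fit(p,c,ra,0,h); print(n,k,c,A,Am,x)
a=[cv2.resize(cv2.imread('pics/scene0.png')[190:310,140:320],None,fx=4.4,fy=4.4),]
cv2.imwrite('pics/crop_scene.png',a[0])
t=cv2.resize(cv2.imread('pics/scene0.png')[130:230,320:460],None,fx=4,fy=4)
s=cv2.resize(cv2.imread('pics/side0.png')[80:180,220:350],None,fx=4,fy=4)
cv2.imwrite('pics/tt_scene.png',t);cv2.imwrite('pics/tt_side.png',s)
E
```

```text
scene wide [216.58289125 281.29266136] 754.0 958.779239189811 [ 0.59137595 -0.25800822]
scene slim [250.08121212 222.60242424] 275.0 383.6356217643479 [ 0.46019128 -0.09962443]
side wide [337.71553498 284.44007202] 648.0 852.390784307383 [ 0.59890211 -0.25355934]
side slim [269.14537978 236.50096759] 344.5 405.4559871600941 [ 0.46485748 -0.10057539]
```

View pics/crop_scene.png

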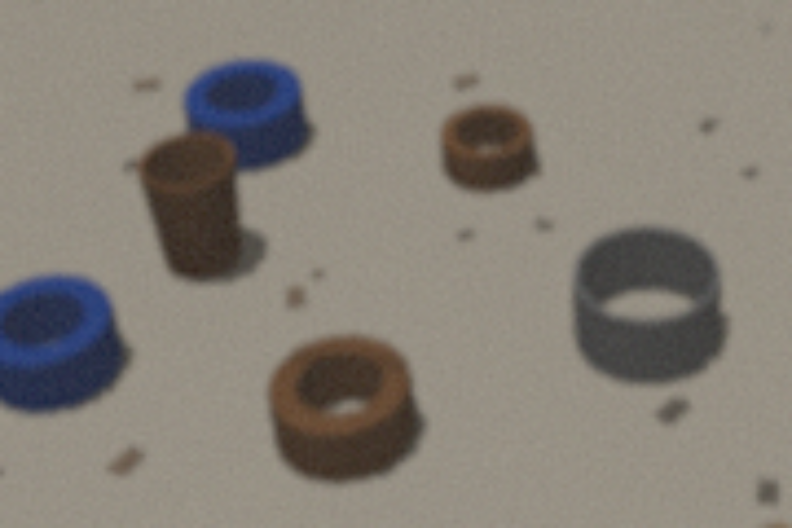

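View pics/tt_scene.png

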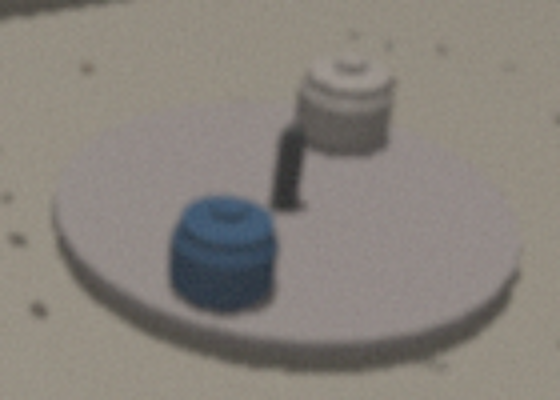

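View pics/tt_side.png

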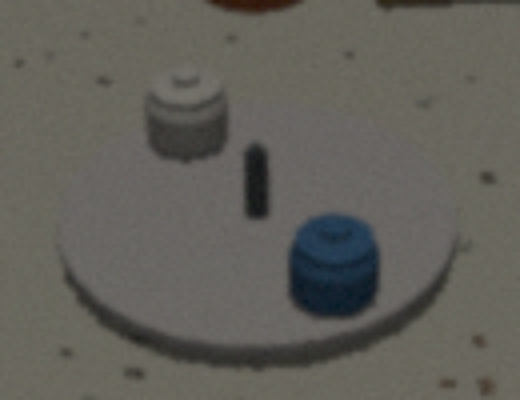

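The crop shows the brown ring at scene (218,283) as the wide napkin ring: it is the larger, thick, plain wooden one. The brown ring at (251,223) is the slim one. The blue rings (196,215) and (150,267), the egg cup (184,236) and the steel ring (287,258) are all excluded. The post foot is near scene (391,181) and side (284,134), with the blue and white jars on either side of it.

```bash
python3 - <<'E'
from h import *
from workcell import viewer
N={'scene':dict(wide=(218,283),slim=(251,223)),'side':dict(wide=(338,286),slim=(270,237))}
for n in N:
    im=cv2.GaussianBlur(cv2.imread(f'pics/{n}0.png'),(3,3),0); p=viewer.camera_params(n)
    b,g,r=[im[...,i].astype(float) for i in range(3)]
    for th in(1.25,1.35,1.45):
      m=(r>th*b)&(r>20)
      for k,(ra,h) in dict(wide=(.032,.032),slim=(.025,.024)).items():
        c,A=blob(m,N[n][k]); x,Am=fit(p,c,ra,0,h); print(n,th,k,c.round(1),A,Am.round(),x.round(4))
    for nm,uv,z in dict(scene=[('foot',(391.2,181.3),.025),('top',(393,161.5),.085),('blue',(375.5,193),.055),('white',(406.5,156),.055)],side=[('foot',(284,133),.025),('top',(284,116),.085),('blue',(303.5,146),.055),('white',(266.5,108),.055)])[n]:
      print(n,nm,ray(p,uv,z).round(4))
    # disc edge: deck ellipse by brightness
    d=(abs(r-b)<14)&(r>np.percentile(r,40)) 
E
```

```text
Traceback (most recent call last):
AttributeError: 'float' object has no attribute 'round'
```

```bash
python3 - <<'E'
from h import *
from workcell import viewer
N={'scene':dict(wide=(218,283),slim=(251,223)),'side':dict(wide=(338,286),slim=(270,237))}
for n in N:
    im=cv2.GaussianBlur(cv2.imread(f'pics/{n}0.png'),(3,3),0); p=viewer.camera_params(n)
    b,g,r=[im[...,i].astype(float) for i in range(3)]
    for th in(1.25,1.35,1.45):
      m=(r>th*b)&(r>20)
      for k,(ra,h) in dict(wide=(.032,.032),slim=(.025,.024)).items():
        c,A=blob(m,N[n][k]); x,Am=fit(p,c,ra,0,h); print(n,th,k,c.round(1),A,round(Am),x.round(4))
    for nm,uv,z in dict(scene=[('foot',(391.2,181.3),.025),('top',(393,161.5),.085),('blue',(375.5,193),.055),('white',(406.5,156),.055)],side=[('foot',(284,133),.025),('top',(284,116),.085),('blue',(303.5,146),.055),('white',(266.5,108),.055)])[n]:
      print(n,nm,ray(p,uv,z).round(4))
E
```

```text
scene 1.25 wide [217.3 282. ] 939.0 963 [ 0.594  -0.2578]
scene 1.25 slim [250.2 222.8] 371.5 384 [ 0.4611 -0.0997]
scene 1.35 wide [217.4 281.9] 891.0 962 [ 0.5939 -0.2576]
scene 1.35 slim [250.3 222.8] 335.5 384 [ 0.4611 -0.0995]
scene 1.45 wide [217.3 281.9] 833.5 962 [ 0.5938 -0.2577]
scene 1.45 slim [250.1 222.8] 289.0 384 [ 0.4609 -0.1   ]
scene foot [0.5404 0.2872 0.025 ]
scene top [0.5396 0.2834 0.085 ]
scene blue [0.5878 0.1782 0.055 ]
scene white [0.5043 0.3793 0.055 ]
side 1.25 wide [337.2 286.7] 869.5 860 [ 0.5968 -0.2589]
side 1.25 slim [269.2 236.6] 406.5 406 [ 0.4649 -0.1008]
side 1.35 wide [337.3 286.6] 827.0 860 [ 0.5969 -0.2587]
side 1.35 slim [269.2 236.6] 392.0 406 [ 0.4649 -0.1009]
side 1.45 wide [337.4 286.5] 804.0 860 [ 0.5971 -0.2586]
side 1.45 slim [269.2 236.8] 371.0 406 [ 0.4649 -0.1014]
side foot [0.5425 0.2796 0.025 ]
side top [0.5433 0.2793 0.085 ]
side blue [0.5854 0.1738 0.055 ]
side white [0.4992 0.3719 0.055 ]
```

```bash
cat >> h.py <<'E'
def go(tx,ty,tz,o=None):
    from workcell import status
    o=o or status.get_obs()
    Rm=R.from_euler('xyz',o['tcp_rot'],degrees=True).as_matrix()
    print('t',round(o['time'],2),'pos',o['ee_pos'].round(4),'rot',o['tcp_rot'].round(2),'F',o['wrist_force'].round(1),'open',round(o['opening'],4))
    print('tool delta cm',(Rm.T@(np.array([tx,ty,tz])-o['ee_pos'])*100).round(2))
E
python3 - <<'E'
from h import *
from workcell import viewer
p=viewer.camera_params('wrist')
for v in (50,205,300): print(ray(p,(283,v),.05))
go(.541,.282,.32)
E
```

```text
[0.07471342 0.55443117 0.05      ]
[0.19776039 0.51329905 0.05      ]
[0.29068477 0.4822363  0.05      ]
t 0.15 pos [0.1745 0.5216 0.4042] rot [-179.94    0.    161.51] F [-0.4 -0.   1.1] open 0.0855
tool delta cm [-42.36 -11.09   8.43]
```

Emit:
move_arm(commands=[{"claw":1,"travel":[-3.85,-1.0,0],"turn":0},{"claw":1,"travel":[-3.85,-1.0,0],"turn":0},{"claw":1,"travel":[-3.85,-1.0,0],"turn":0},{"claw":1,"travel":[-3.85,-1.0,0],"turn":0},{"claw":1,"travel":[-3.85,-1.0,0],"turn":0}], squeeze=40)

```text
time: 0.57
ee_pos: [0.3423, 0.4119, 0.4045]
tcp_rot: [-180.0, -0.0, 161.5]
wrist_force: [0.6, 0.7, 0.6]
opening: 0.0855
```

Emit:
move_arm(commands=[{"claw":1,"travel":[-3.85,-1.0,0],"turn":0},{"claw":1,"travel":[-3.85,-1.0,0],"turn":0},{"claw":1,"travel":[-3.85,-1.0,0],"turn":0},{"claw":1,"travel":[-3.85,-1.0,0],"turn":0},{"claw":1,"travel":[-3.85,-1.0,0],"turn":0}])

```text
time: 0.98
ee_pos: [0.5093, 0.3031, 0.4045]
tcp_rot: [-180.0, -0.0, 161.5]
wrist_force: [-0.0, 1.1, -0.7]
opening: 0.0854
```

Emit:
move_arm(commands=[{"claw":1,"travel":[-3.85,-1.0,0],"turn":0},{"claw":1,"travel":[0,0,0],"turn":7},{"claw":1,"travel":[0,0,0],"turn":7},{"claw":1,"travel":[0,0,0],"turn":7},{"claw":1,"travel":[0,0,0],"turn":7}])

```text
time: 1.4
ee_pos: [0.5416, 0.2826, 0.4041]
tcp_rot: [-179.9, -0.0, 133.1]
wrist_force: [0.0, 0.3, -0.5]
opening: 0.0856
```

Emit:
move_arm(commands=[{"claw":1,"travel":[0,0,0],"turn":7},{"claw":1,"travel":[0,0,0],"turn":7},{"claw":1,"travel":[0,0,0],"turn":7},{"claw":1,"travel":[0,0,0],"turn":0},{"claw":1,"travel":[0,0,0],"turn":0}])

```text
time: 1.82
ee_pos: [0.5412, 0.2829, 0.4044]
tcp_rot: [-180.0, 0.0, 112.7]
wrist_force: [-0.3, 0.3, 0.8]
opening: 0.0854
```

```bash
python3 - <<'E'
from h import *
from workcell import viewer,bot
go(.5955,-.2582,.30); 
p=viewer.camera_params('wrist'); cv2.imwrite('pics/w1.png',viewer.camera('wrist'))
import json; json.dump({k:np.array(v).tolist() for k,v in p.items()},open('w1.json','w'))
E
```

```text
t 1.82 pos [0.5412 0.2829 0.4044] rot [-1.7997e+02  1.0000e-02  1.1273e+02] F [-0.3  0.3  0.8] open 0.0854
tool delta cm [-52.01 -15.9   10.45]
```

View pics/w1.png

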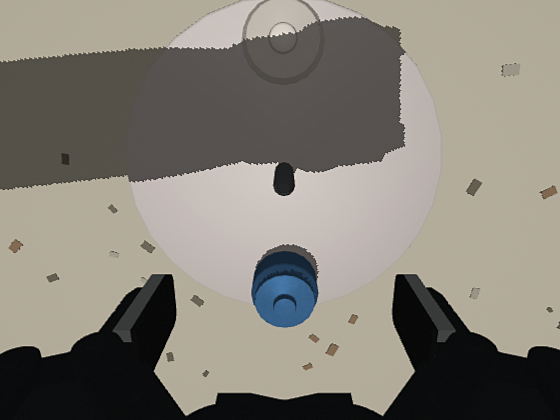

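The post is at (284,165–195), with the jars straight above and below it in the image. The jaws (left–right) lie along the clear direction.

```bash
python3 - <<'E'
from h import *
import json
p={k:np.array(v) for k,v in json.load(open('w1.json')).items()}
im=cv2.imread('pics/w1.png'); g=im.max(2)
m=(g<60); c,A=blob(m[100:250],(284,80)); c[1]+=100
n,l,s,cc=cv2.connectedComponentsWithStats(m.astype(np.uint8)); print([ (s[i].tolist()) for i in range(1,n) if s[i,4]>100])
def P(x,y): return np.vstack([cyl(x,y,.009,.025,.077),cyl(x,y,.004,.077,.085)[60:]])
s=least_squares(lambda v:hullc(proj(p,P(*v)))[0]-c,[.54,.282],diff_step=1e-3)
q=proj(p,P(*s.x)); print(c,A,hullc(q),s.x,q.min(0),q.max(0))
E
```

```text
[[274, 162, 21, 34, 568], [254, 251, 63, 31, 682], [255, 269, 59, 24, 197], [0, 274, 560, 146, 35138]]
[283.96425637 178.69035881] 608.5 (array([283.96425448, 178.69035896]), 616.104352934286) [0.54034845 0.28389083] [272.89240482 161.24669743] [295.01416255 195.34110741]
```

Emit:
move_arm(commands=[{"claw":1,"travel":[-3.71,-1.14,0.3],"turn":0},{"claw":1,"travel":[-3.71,-1.14,0.3],"turn":0},{"claw":1,"travel":[-3.71,-1.14,0.3],"turn":0},{"claw":1,"travel":[-3.71,-1.14,0.3],"turn":0},{"claw":1,"travel":[-3.71,-1.14,0.3],"turn":0}])

```text
time: 2.28
ee_pos: [0.5593, 0.0881, 0.3896]
tcp_rot: [180.0, 0.0, 112.8]
wrist_force: [0.5, 0.1, -0.3]
opening: 0.0853
```

Emit:
move_arm(commands=[{"claw":1,"travel":[-3.71,-1.14,0.3],"turn":0},{"claw":1,"travel":[-3.71,-1.14,0.3],"turn":0},{"claw":1,"travel":[-3.71,-1.14,0.3],"turn":0},{"claw":1,"travel":[-3.71,-1.14,0.3],"turn":0},{"claw":1,"travel":[-3.71,-1.14,0.3],"turn":0}])

```text
time: 2.7
ee_pos: [0.5776, -0.1054, 0.3747]
tcp_rot: [180.0, 0.0, 112.7]
wrist_force: [0.2, 0.5, 1.0]
opening: 0.0856
```

Emit:
move_arm(commands=[{"claw":1,"travel":[-3.71,-1.14,0.3],"turn":0},{"claw":1,"travel":[-3.71,-1.14,0.3],"turn":0},{"claw":1,"travel":[-3.71,-1.14,0.3],"turn":0},{"claw":1,"travel":[-3.71,-1.14,0.3],"turn":0},{"claw":1,"travel":[0,0,0],"turn":0}])

```text
time: 3.12
ee_pos: [0.5923, -0.2638, 0.3606]
tcp_rot: [-179.9, 0.0, 112.4]
wrist_force: [0.9, 0.8, -0.6]
opening: 0.0856
```

Emit:
move_arm(commands=[{"claw":1,"travel":[0,0,0],"turn":0},{"claw":1,"travel":[0,0,0],"turn":0}])

```text
time: 3.28
ee_pos: [0.5925, -0.2581, 0.3624]
tcp_rot: [-180.0, -0.0, 112.6]
wrist_force: [0.7, 0.7, 0.5]
opening: 0.0852
```

```bash
python3 - <<'E'
from h import *
from workcell import viewer,bot
go(.5955,-.2582,.178); 
p=viewer.camera_params('wrist'); im=viewer.camera('wrist'); cv2.imwrite('pics/w2.png',im)
b,g,r=[im[...,i].astype(float) for i in range(3)]
m=(r>1.35*b)&(r>20)
c0=proj(p,[[.5955,-.2582,.016]])[0]; c,A=blob(m,c0); print(c0,c,A,fit(p,c,.032,0,.032))
E
```

```text
t 3.28 pos [ 0.5925 -0.2581  0.3624] rot [-1.7998e+02 -4.0000e-02  1.1260e+02] F [0.7 0.7 0.5] open 0.0852
tool delta cm [-0.14  0.28 18.44]
[287.53083157 182.16205661] [287.33403369 182.74782208] 4878.5 (array([ 0.59507359, -0.25780976]), 4929.488090504543)
```

View pics/w2.png

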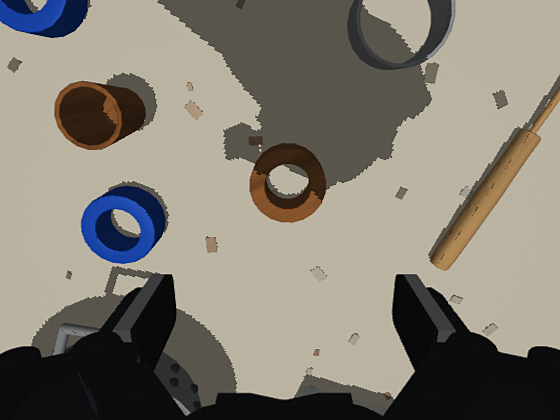

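Emit:
move_arm(commands=[{"claw":1,"travel":[-0.07,0.25,3.5],"turn":0},{"claw":1,"travel":[0,0,4],"turn":0},{"claw":1,"travel":[0,0,4],"turn":0},{"claw":1,"travel":[0,0,3],"turn":0},{"claw":1,"travel":[0,0,2],"turn":0}])

```text
time: 3.75
ee_pos: [0.5944, -0.2556, 0.1943]
tcp_rot: [-179.9, -0.1, 112.7]
wrist_force: [0.3, -0.2, -0.0]
opening: 0.0855
```

Emit:
move_arm(commands=[{"claw":1,"travel":[0,0,1.2],"turn":0},{"claw":1,"travel":[0,0,0.7],"turn":0},{"claw":1,"travel":[0,0,0],"turn":0},{"claw":1,"travel":[0,0,0],"turn":0}])

```text
time: 4.08
ee_pos: [0.5956, -0.2574, 0.1802]
tcp_rot: [179.9, 0.1, 112.6]
wrist_force: [-0.2, -0.3, 0.2]
opening: 0.0854
```

Emit:
move_arm(commands=[{"claw":-1,"travel":[0,0,0],"turn":0},{"claw":-1,"travel":[0,0,0],"turn":0},{"claw":-1,"travel":[0,0,0],"turn":0},{"claw":-1,"travel":[0,0,0],"turn":0},{"claw":-1,"travel":[0,0,0],"turn":0}])

```text
time: 4.5
ee_pos: [0.5957, -0.258, 0.181]
tcp_rot: [179.9, 0.1, 112.5]
wrist_force: [-1.0, 1.0, 6.5]
opening: 0.0625
```

Emit:
move_arm(commands=[{"claw":-1,"travel":[0,0,0],"turn":0},{"claw":-1,"travel":[0,0,0],"turn":0}])

```text
time: 4.67
ee_pos: [0.5957, -0.2579, 0.181]
tcp_rot: [179.9, 0.1, 112.5]
wrist_force: [-1.4, 1.1, 7.0]
opening: 0.0627
```

```bash
python3 - <<'E'
from h import *
from workcell import viewer,bot
go(.5405,.284,.31);print(bot.grip_depth)
E
```

```text
t 4.67 pos [ 0.5957 -0.2579  0.181 ] rot [1.7986e+02 1.2000e-01 1.1251e+02] F [-1.4  1.1  7. ] open 0.0627
tool delta cm [ 52.14  15.68 -12.97]
0.1547
```

Emit:
move_arm(commands=[{"claw":-1,"travel":[0,0,-1],"turn":0},{"claw":-1,"travel":[0,0,-3],"turn":0},{"claw":-1,"travel":[0,0,-4],"turn":0},{"claw":-1,"travel":[0,0,-4],"turn":0},{"claw":-1,"travel":[0,0,-3],"turn":0}])

```text
time: 5.08
ee_pos: [0.5949, -0.2576, 0.3336]
tcp_rot: [179.9, 0.2, 112.5]
wrist_force: [0.5, -0.6, 0.2]
opening: 0.0629
```

Emit:
move_arm(commands=[{"claw":-1,"travel":[1.2,0.36,0],"turn":0},{"claw":-1,"travel":[2.9,0.87,0],"turn":0},{"claw":-1,"travel":[3.6,1.08,0],"turn":0},{"claw":-1,"travel":[3.6,1.08,0],"turn":0},{"claw":-1,"travel":[3.6,1.08,0],"turn":0}])

```text
time: 5.5
ee_pos: [0.5788, -0.1017, 0.3298]
tcp_rot: [179.9, 0.0, 112.5]
wrist_force: [1.0, 0.0, -0.8]
opening: 0.0627
```

```bash
python3 - <<'E'
from h import *
from workcell import viewer,bot
go(.5405,.284,.31)
p=viewer.camera_params('wrist'); im=viewer.camera('wrist'); cv2.imwrite('pics/w3.png',im)
E
```

```text
t 5.5 pos [ 0.5788 -0.1017  0.3298] rot [1.7994e+02 3.0000e-02 1.1245e+02] F [ 1.   0.  -0.8] open 0.0627
tool delta cm [37.11 11.19  1.97]
```

View pics/w3.png

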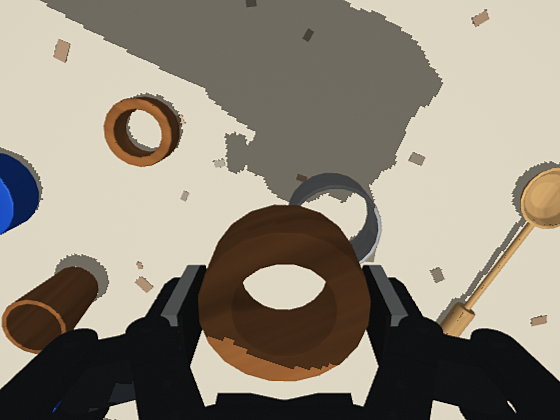

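The wide ring is held level and centred between the pads.

Emit:
move_arm(commands=[{"claw":-1,"travel":[3.6,1.08,0],"turn":0},{"claw":-1,"travel":[3.6,1.08,0],"turn":0},{"claw":-1,"travel":[3.6,1.08,0],"turn":0},{"claw":-1,"travel":[3.6,1.08,0],"turn":0},{"claw":-1,"travel":[3.6,1.08,0],"turn":0}])

```text
time: 5.97
ee_pos: [0.5598, 0.0856, 0.3299]
tcp_rot: [179.9, 0.0, 112.5]
wrist_force: [0.9, -1.1, -0.0]
opening: 0.0625
```

Emit:
move_arm(commands=[{"claw":-1,"travel":[3.6,1.08,0],"turn":0},{"claw":-1,"travel":[3.6,1.08,0],"turn":0},{"claw":-1,"travel":[3.6,1.08,0],"turn":0},{"claw":-1,"travel":[3.6,1.08,0],"turn":0},{"claw":-1,"travel":[2.4,0.7,0],"turn":0}])

```text
time: 6.38
ee_pos: [0.5417, 0.2613, 0.3297]
tcp_rot: [179.9, -0.0, 112.6]
wrist_force: [0.1, 0.5, -0.6]
opening: 0.0627
```

Emit:
move_arm(commands=[{"claw":-1,"travel":[1.6,0.5,0],"turn":0},{"claw":-1,"travel":[0.8,0.3,0],"turn":0},{"claw":-1,"travel":[0,0,0],"turn":0},{"claw":-1,"travel":[0,0,0],"turn":0},{"claw":-1,"travel":[0,0,0],"turn":0}])

```text
time: 6.8
ee_pos: [0.5409, 0.2826, 0.329]
tcp_rot: [180.0, 0.0, 112.5]
wrist_force: [0.3, -0.1, -1.4]
opening: 0.0626
```

```bash
python3 - <<'E'
from h import *
from workcell import viewer,bot
go(.5405,.284,.207)
p=viewer.camera_params('wrist'); im=viewer.camera('wrist'); cv2.imwrite('pics/w4.png',im)
E
```

```text
t 6.8 pos [0.5409 0.2826 0.329 ] rot [1.7999e+02 1.0000e-02 1.1245e+02] F [ 0.3 -0.1 -1.4] open 0.0626
tool delta cm [1.50e-01 1.00e-02 1.22e+01]
```

View pics/w4.png

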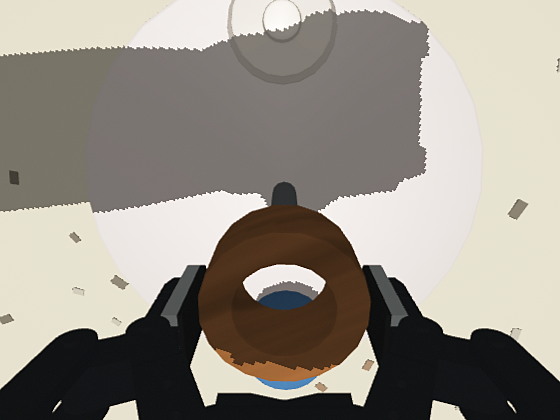

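Emit:
move_arm(commands=[{"claw":-1,"travel":[0.15,0,2.5],"turn":0},{"claw":-1,"travel":[0,0,2.5],"turn":0},{"claw":-1,"travel":[0,0,1],"turn":0},{"claw":-1,"travel":[0,0,1],"turn":0},{"claw":-1,"travel":[0,0,1],"turn":0}])

```text
time: 7.27
ee_pos: [0.5404, 0.2845, 0.2487]
tcp_rot: [180.0, -0.0, 112.5]
wrist_force: [0.5, 0.6, -0.7]
opening: 0.0626
```

```bash
python3 - <<'E'
from h import *
from workcell import viewer,bot
go(.5405,.284,.207)
cv2.imwrite('pics/s5.png',cv2.resize(viewer.camera('scene')[100:240,300:480],None,fx=4,fy=4))
E
```

```text
t 7.27 pos [0.5404 0.2845 0.2487] rot [179.97  -0.   112.45] F [ 0.5  0.6 -0.7] open 0.0626
tool delta cm [-0.05 -0.01  4.17]
```

View pics/s5.png

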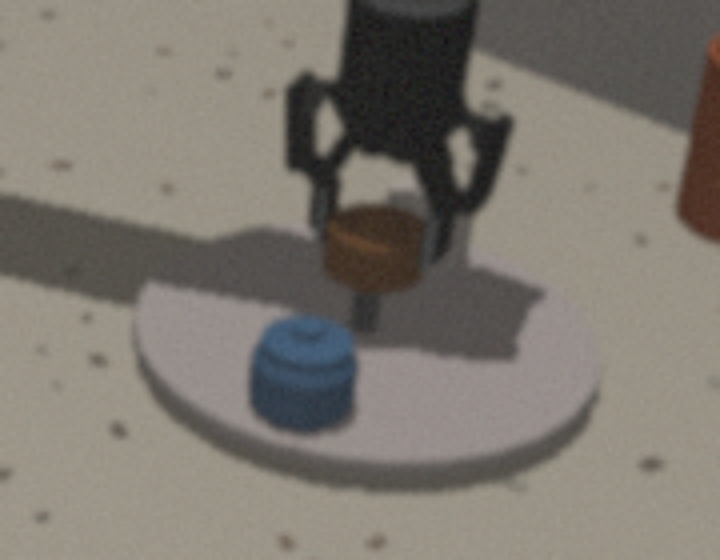

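Emit:
move_arm(commands=[{"claw":-1,"travel":[0,0,1.2],"turn":0},{"claw":-1,"travel":[0,0,1.2],"turn":0},{"claw":-1,"travel":[0,0,1],"turn":0},{"claw":-1,"travel":[0,0,0.5],"turn":0},{"claw":-1,"travel":[0,0,0],"turn":0}])

```text
time: 7.73
ee_pos: [0.5397, 0.2849, 0.208]
tcp_rot: [-179.9, 0.0, 112.5]
wrist_force: [0.1, -0.6, -0.8]
opening: 0.0624
```

Emit:
move_arm(commands=[{"claw":-1,"travel":[0,0,0.2],"turn":0},{"claw":-1,"travel":[0,0,0.1],"turn":0},{"claw":-1,"travel":[0,0,0],"turn":0},{"claw":-1,"travel":[0,0,0],"turn":0}])

```text
time: 8.07
ee_pos: [0.5402, 0.2852, 0.2071]
tcp_rot: [180.0, -0.0, 112.5]
wrist_force: [-0.4, -0.5, 0.3]
opening: 0.0628
```

Emit:
move_arm(commands=[{"claw":-1,"travel":[0,0,0.1],"turn":0},{"claw":-1,"travel":[0,0,0],"turn":0},{"claw":1,"travel":[0,0,0],"turn":0},{"claw":1,"travel":[0,0,0],"turn":0},{"claw":1,"travel":[0,0,0],"turn":0}])

```text
time: 8.48
ee_pos: [0.5401, 0.2851, 0.2057]
tcp_rot: [-180.0, -0.0, 112.5]
wrist_force: [0.1, 0.2, 0.5]
opening: 0.0856
```

Emit:
move_arm(commands=[{"claw":1,"travel":[0,0,0],"turn":0},{"claw":1,"travel":[0,0,0],"turn":0},{"claw":1,"travel":[0,0,0],"turn":0},{"claw":1,"travel":[0,0,-2],"turn":0},{"claw":1,"travel":[0,0,-3],"turn":0}])

```text
time: 8.9
ee_pos: [0.5393, 0.2846, 0.253]
tcp_rot: [-179.7, 0.0, 112.5]
wrist_force: [-0.2, 0.2, 0.0]
opening: 0.0857
```

Emit:
move_arm(commands=[{"claw":1,"travel":[0,0,-4],"turn":0},{"claw":1,"travel":[0,0,-4],"turn":0},{"claw":1,"travel":[0,0,-3],"turn":0},{"claw":1,"travel":[0,0,0],"turn":0},{"claw":1,"travel":[0,0,0],"turn":0}])

```text
time: 9.32
ee_pos: [0.5403, 0.2852, 0.368]
tcp_rot: [179.8, -0.0, 112.5]
wrist_force: [-0.2, -0.3, -0.3]
opening: 0.0856
```

```bash
python3 - <<'E'
from h import *
from workcell import viewer,bot
go(.463,-.1003,.33)
p=viewer.camera_params('wrist'); im=viewer.camera('wrist'); cv2.imwrite('pics/w6.png',im)
b,g,r=[im[...,i].astype(float) for i in range(3)]
m=(r>1.35*b)&(r>20)
c0=proj(p,[[.5405,.284,.04]])[0]; c,A=blob(m,c0); print(c0,c,A,fit(p,c,.032,0.025,.057))
E
```

```text
t 9.32 pos [0.5403 0.2852 0.368 ] rot [ 1.7977e+02 -2.0000e-02  1.1250e+02] F [-0.2 -0.3 -0.3] open 0.0856
tool delta cm [-32.66 -21.92   3.7 ]
[282.30545177 187.52270636] [282.1078503  187.01671991] 5477.5 (array([0.53967546, 0.28562304]), 5581.577227873262)
```

View pics/w6.png

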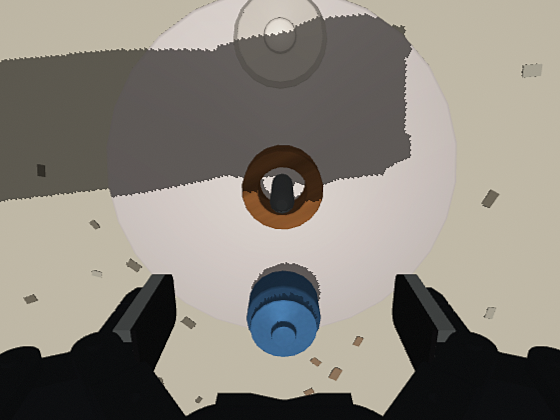

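The wide ring is flat on the deck with the post through it (282,187), about 2 mm off the axis. Next is the slim ring.

Emit:
move_arm(commands=[{"claw":1,"travel":[-3.27,-2.19,0],"turn":0},{"claw":1,"travel":[-3.27,-2.19,0],"turn":0},{"claw":1,"travel":[-3.27,-2.19,0],"turn":0},{"claw":1,"travel":[-3.27,-2.19,0],"turn":0},{"claw":1,"travel":[-3.27,-2.19,0],"turn":0}])

```text
time: 9.78
ee_pos: [0.5006, 0.0906, 0.3637]
tcp_rot: [-179.8, -0.0, 112.5]
wrist_force: [0.0, -0.2, 0.2]
opening: 0.0853
```

Emit:
move_arm(commands=[{"claw":0.6,"travel":[-3.27,-2.19,0],"turn":0},{"claw":0.6,"travel":[-3.27,-2.19,0],"turn":0},{"claw":0.6,"travel":[-3.27,-2.19,0],"turn":0},{"claw":0.6,"travel":[-3.27,-2.19,0],"turn":0},{"claw":0.6,"travel":[-3.27,-2.19,0],"turn":0}])

```text
time: 10.2
ee_pos: [0.4619, -0.1025, 0.364]
tcp_rot: [-179.9, -0.1, 112.5]
wrist_force: [1.1, -0.1, 0.1]
opening: 0.0683
```

Emit:
move_arm(commands=[{"claw":0.6,"travel":[0,0,1.5],"turn":0},{"claw":0.6,"travel":[0,0,0],"turn":0},{"claw":0.6,"travel":[0,0,0],"turn":0},{"claw":0.6,"travel":[0,0,0],"turn":0}])

```text
time: 10.53
ee_pos: [0.463, -0.1001, 0.3502]
tcp_rot: [-179.9, -0.1, 112.6]
wrist_force: [0.1, 0.1, 0.7]
opening: 0.0684
```

```bash
python3 - <<'E'
from h import *
from workcell import viewer,bot
from workcell import status
o=status.get_obs()
p=viewer.camera_params('wrist'); im=viewer.camera('wrist'); cv2.imwrite('pics/w7.png',im)
b,g,r=[im[...,i].astype(float) for i in range(3)]
m=(r>1.35*b)&(r>20)
c0=proj(p,[[.463,-.1003,.012]])[0]; c,A=blob(m,c0); f=fit(p,c,.025,0,.024);print(c0,c,A,f)
go(*f[0],.175,o)
E
```

```text
[284.63342824 183.44621852] [285.74367419 183.68025931] 3188.0 (array([ 0.46368541, -0.0995692 ]), 3131.864480077871)
t 10.53 pos [ 0.463  -0.1001  0.3502] rot [-1.7994e+02 -5.0000e-02  1.1256e+02] F [0.1 0.1 0.7] open 0.0684
tool delta cm [1.000e-02 1.000e-01 1.752e+01]
```

View pics/w7.png

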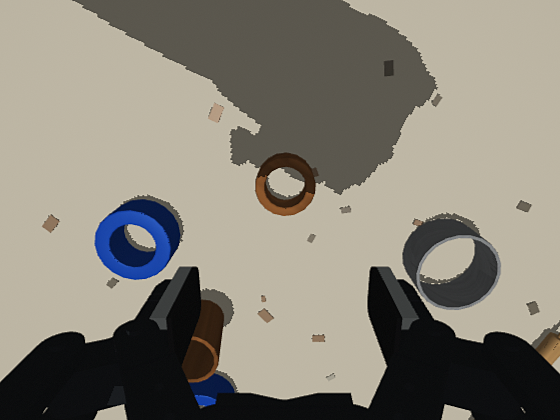

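Emit:
move_arm(commands=[{"claw":0.6,"travel":[0,0.1,3.5],"turn":0},{"claw":0.6,"travel":[0,0,4],"turn":0},{"claw":0.6,"travel":[0,0,4],"turn":0},{"claw":0.6,"travel":[0,0,3],"turn":0},{"claw":0.6,"travel":[0,0,1.5],"turn":0}])

```text
time: 11.0
ee_pos: [0.4629, -0.0989, 0.1868]
tcp_rot: [-179.8, -0.2, 112.6]
wrist_force: [-0.6, 0.6, -0.8]
opening: 0.0683
```

Emit:
move_arm(commands=[{"claw":0.6,"travel":[0,0,0.8],"turn":0},{"claw":0.6,"travel":[0,0,0.5],"turn":0},{"claw":0.6,"travel":[0,0,0],"turn":0},{"claw":0.6,"travel":[0,0,0],"turn":0}])

```text
time: 11.33
ee_pos: [0.4645, -0.1002, 0.1789]
tcp_rot: [179.9, 0.1, 112.5]
wrist_force: [-0.2, 0.0, 0.1]
opening: 0.0681
```

Emit:
move_arm(commands=[{"claw":-1,"travel":[0,0,0],"turn":0},{"claw":-1,"travel":[0,0,0],"turn":0},{"claw":-1,"travel":[0,0,0],"turn":0},{"claw":-1,"travel":[0,0,0],"turn":0},{"claw":-1,"travel":[0,0,0],"turn":0}])

```text
time: 11.75
ee_pos: [0.4644, -0.1006, 0.1794]
tcp_rot: [179.9, 0.1, 112.5]
wrist_force: [-0.6, 1.0, 6.5]
opening: 0.0482
```

```bash
python3 - <<'E'
from h import *
go(.5402,.2847,.33)
E
```

```text
t 11.75 pos [ 0.4644 -0.1006  0.1794] rot [1.7987e+02 7.0000e-02 1.1250e+02] F [-0.6  1.   6.5] open 0.0482
tool delta cm [ 32.68  21.78 -15.05]
```

Emit:
move_arm(commands=[{"claw":-1,"travel":[0,0,-1],"turn":0},{"claw":-1,"travel":[0,0,-3],"turn":0},{"claw":-1,"travel":[0,0,-4],"turn":0},{"claw":-1,"travel":[0,0,-4],"turn":0},{"claw":-1,"travel":[0,0,-3],"turn":0}])

```text
time: 12.17
ee_pos: [0.4636, -0.1005, 0.3322]
tcp_rot: [179.8, 0.1, 112.5]
wrist_force: [1.2, -0.3, -0.0]
opening: 0.0478
```

Emit:
move_arm(commands=[{"claw":-1,"travel":[1.2,0.8,0],"turn":0},{"claw":-1,"travel":[2.5,1.67,0],"turn":0},{"claw":-1,"travel":[3.2,2.13,0],"turn":0},{"claw":-1,"travel":[3.2,2.13,0],"turn":0},{"claw":-1,"travel":[3.2,2.13,0],"turn":0}])

```text
time: 12.58
ee_pos: [0.4947, 0.0577, 0.3292]
tcp_rot: [179.9, 0.0, 112.4]
wrist_force: [1.3, -0.5, 0.1]
opening: 0.0478
```

Emit:
move_arm(commands=[{"claw":-1,"travel":[3.2,2.13,0],"turn":0},{"claw":-1,"travel":[3.2,2.13,0],"turn":0},{"claw":-1,"travel":[3.2,2.13,0],"turn":0},{"claw":-1,"travel":[3.2,2.13,0],"turn":0},{"claw":-1,"travel":[3.2,2.13,0],"turn":0}])

```text
time: 13.0
ee_pos: [0.5319, 0.2469, 0.329]
tcp_rot: [179.9, 0.0, 112.5]
wrist_force: [0.8, -1.0, 0.1]
opening: 0.0478
```

Emit:
move_arm(commands=[{"claw":-1,"travel":[2.2,1.47,0],"turn":0},{"claw":-1,"travel":[1.2,0.8,0],"turn":0},{"claw":-1,"travel":[0,0,0],"turn":0},{"claw":-1,"travel":[0,0,0],"turn":0},{"claw":-1,"travel":[0,0,0],"turn":0}])

```text
time: 13.42
ee_pos: [0.5398, 0.2844, 0.3283]
tcp_rot: [180.0, 0.0, 112.5]
wrist_force: [-0.6, -1.0, -0.9]
opening: 0.048
```

```bash
python3 - <<'E'
from h import *
from workcell import viewer
go(.5402,.2842,.237)
cv2.imwrite('pics/w8.png',viewer.camera('wrist'))
E
```

```text
t 13.42 pos [0.5398 0.2844 0.3283] rot [1.7999e+02 1.0000e-02 1.1249e+02] F [-0.6 -1.  -0.9] open 0.048
tool delta cm [-0.03  0.03  9.13]
```

View pics/w8.png

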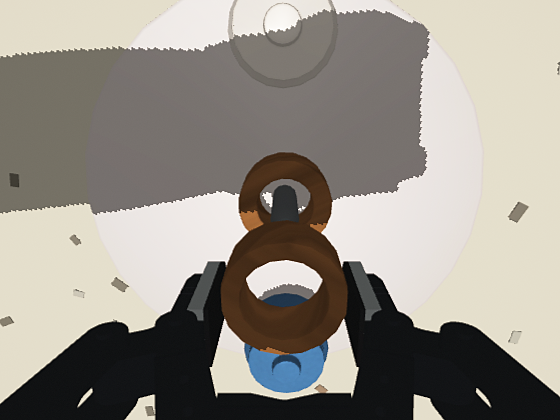

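Emit:
move_arm(commands=[{"claw":-1,"travel":[0,0,2.5],"turn":0},{"claw":-1,"travel":[0,0,1.5],"turn":0},{"claw":-1,"travel":[0,0,1],"turn":0},{"claw":-1,"travel":[0,0,1],"turn":0},{"claw":-1,"travel":[0,0,0.5],"turn":0}])

```text
time: 13.88
ee_pos: [0.5398, 0.2843, 0.2619]
tcp_rot: [-180.0, 0.0, 112.5]
wrist_force: [-0.4, -0.8, -0.7]
opening: 0.0476
```

Emit:
move_arm(commands=[{"claw":-1,"travel":[0,0,0.8],"turn":0},{"claw":-1,"travel":[0,0,0.8],"turn":0},{"claw":-1,"travel":[0,0,0.6],"turn":0},{"claw":-1,"travel":[0,0,0.2],"turn":0},{"claw":-1,"travel":[0,0,0],"turn":0}])

```text
time: 14.3
ee_pos: [0.5398, 0.285, 0.2381]
tcp_rot: [-179.9, 0.0, 112.5]
wrist_force: [0.0, 0.1, -0.6]
opening: 0.0478
```

Emit:
move_arm(commands=[{"claw":-1,"travel":[0,0,0.2],"turn":0},{"claw":-1,"travel":[0,0,0],"turn":0},{"claw":-1,"travel":[0,0,0],"turn":0}])

```text
time: 14.55
ee_pos: [0.54, 0.2851, 0.237]
tcp_rot: [180.0, -0.0, 112.5]
wrist_force: [-0.7, 0.0, 0.2]
opening: 0.0482
```

Emit:
move_arm(commands=[{"claw":1,"travel":[0,0,0],"turn":0},{"claw":1,"travel":[0,0,0],"turn":0},{"claw":1,"travel":[0,0,0],"turn":0},{"claw":1,"travel":[0,0,0],"turn":0},{"claw":1,"travel":[0,0,0],"turn":0}])

```text
time: 14.97
ee_pos: [0.5399, 0.285, 0.2367]
tcp_rot: [180.0, 0.0, 112.5]
wrist_force: [0.6, -0.7, 0.4]
opening: 0.0854
```

Emit:
move_arm(commands=[{"claw":1,"travel":[0,0,-1.5],"turn":0},{"claw":1,"travel":[0,0,-2.5],"turn":0},{"claw":1,"travel":[0,0,-4],"turn":0},{"claw":1,"travel":[0,0,-4],"turn":0},{"claw":1,"travel":[0,0,-2],"turn":0}])

```text
time: 15.38
ee_pos: [0.5397, 0.2849, 0.3819]
tcp_rot: [179.7, -0.0, 112.5]
wrist_force: [1.5, -0.1, 0.5]
opening: 0.0853
```

Emit:
move_arm(commands=[{"claw":1,"travel":[0,0,0],"turn":0},{"claw":1,"travel":[0,0,0],"turn":0},{"claw":1,"travel":[0,0,0],"turn":0}])

```text
time: 15.63
ee_pos: [0.5399, 0.285, 0.3758]
tcp_rot: [-179.9, 0.0, 112.5]
wrist_force: [-0.1, 0.6, -0.1]
opening: 0.0856
```

```bash
python3 - <<'E'
from h import *
from workcell import viewer
go(.5402,.2842,.237)
w=viewer.camera('wrist')
s=cv2.resize(viewer.camera('scene')[100:240,300:480],None,fx=3,fy=3)
d=cv2.resize(viewer.camera('side')[60:200,200:380],None,fx=3,fy=3)
cv2.imwrite('pics/w9.png',w); cv2.imwrite('pics/s9.png',s); cv2.imwrite('pics/d9.png',d)
E
```

```text
t 15.63 pos [0.5399 0.285  0.3758] rot [-1.7994e+02  1.0000e-02  1.1250e+02] F [-0.1  0.6 -0.1] open 0.0856
tool delta cm [-8.000e-02  1.000e-02  1.388e+01]
```

View pics/w9.png

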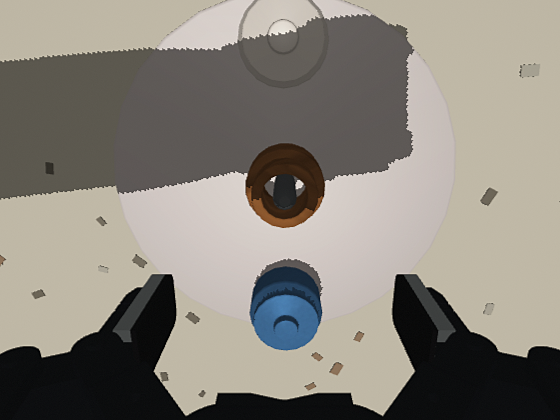

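View pics/s9.png

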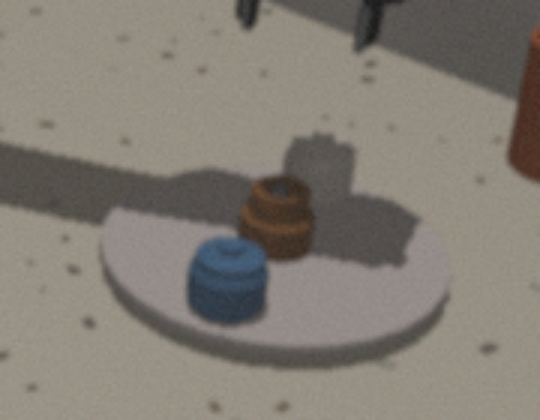

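View pics/d9.png

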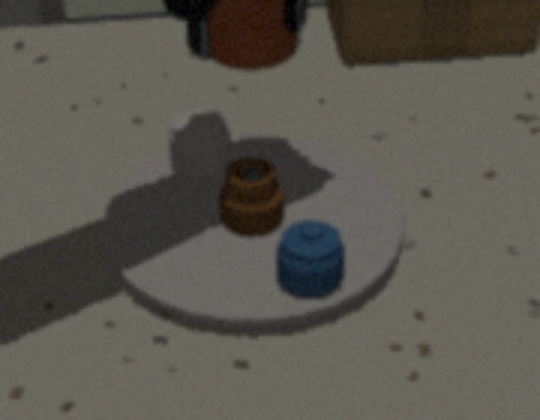

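The wrist view shows both rings stacked flat with the post through them at (285,187). In the scene view the slim ring sits on the wide one, and both jars are standing where they were. The gripper is clear, so I'm handing in.

```bash
python3 -c "
from workcell import bot
print(bot.job_done())"
```

```text
the job is handed in; nothing more can be done
None
```

Both napkin rings are on the post: the wide one down on the turntable's deck, the slim one on top of it. I handed the job in at about 15.8 s of the 61 s allowed.

- **Wide ring:** I released it about 1 mm or less above the deck. A wrist-camera fit then put it flat on the deck, about 2 mm from the post's axis.
- **Slim ring:** I released it at the expected stacking height. All three cameras then showed it flat on the wide ring, with the post through both. I judged its final position by eye and made no numeric fit.
- **Surroundings:** Both jars stood where they were, and I did not move the steel pastry ring, egg cup or blue rings. The gripper was open and about 14 cm above its release position.
- **Forces:** The highest wrist force I read was about 7 N, briefly while gripping each ring.
- **Disagreements:** The scene and side cameras differed by up to about 4 mm for the rings and 8 mm for the post foot. I used the closer wrist-camera measurements for the grasps and the post instead. No check failed.

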